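Tap jammed battery cells out of a jar into a tray

ROBOT

A 7-joint arm with a two-finger parallel gripper is mounted at the origin on the work surface. World frame = base frame: x ahead of the robot, y to its left, z up, the work surface at z = 0. Lengths are in m, angles in rad, forces in N, time in s.
With the tool pointing down it reaches from about 0.4 to 0.875 m from the base axis. Payload 19.3 kg.
Tool frame: the origin (TCP) lies midway between the tips of the shut fingers; the grasp point (between the pads) lies 19 mm behind it; z points along the fingers, y is the line along which they close (so a half turn about z gives the same grasp; the last joint's range is limited). The gripper opens to 85 mm and grips with 20 to 120 N. Pads are 22 mm wide; open, the fingers measure 114 mm over their backs; the gripper's body (76 mm by 85 mm) begins 54 mm behind the grasp point. The pads swing forward as they close: fully open they stand 13 mm farther back than shut.
Start: joints at [-1.212, 0.521, -0.036, 1.599, 0.021, 1.021, -0.113], TCP at [0.26, 0.568, 0.231] pointing down, gripper open.
Joint ranges: [-2.91, 2.91], [-0.3, 2.13], [-1.5, 1.42], [0.17, 2.43], [-1.26, 4.41], [0.16, 1.93], [-2.52, 2.52]. Speed limits (rad/s): [1.89, 1.89, 2.39, 2.39, 3.01, 3.01, 3.01].

INTERFACE

Orientations are given as [roll, pitch, yaw] about the fixed x, y, z axes, in that order (R = Rz(yaw) Ry(pitch) Rx(roll)).
In Python, from workcell import * gives the robot as it stands. The module is installed in compiled form; this text tells all that it offers.
- The arm moves only by the tool play_rows, never from a script. Its argument "deltas" is a list of rows, each a list of 7 numbers: the shift along the tool's x, y, z in units of 500 mm (1.0 is 500 mm), then the turn, a rotation vector about the tool's x, y, z in units of 120 degrees (1.0 is 120 degrees), then the closure, from 0 (fully open) to 1 (shut). A call has 1 to 10 rows; each row is the pose to reach, as a shift and turn from the pose commanded when the call began, along the tool's axes at that moment; what a row does not reach only later rows make up. A row lasts 1/10 s, in which the tool goes at most 50 mm and 8.59 degrees, less where a joint would pass 70% of its speed; a pose out of reach is approached as far as the arm can. A call with a number of a shift or a turn outside -1 to 1 is refused whole. A call with a gripper value outside its range is refused whole. The fingers move at their own pace and stop on an object; "newtons" is the grip in N (left out, the last holds). Time passes only in rows, so rows that repeat a pose let the fingers close. It gives the time, the measured TCP pose, the force, the opening and the grip force at its end, in the units of the state.
- observe(): the state, without advancing time (a new reading comes with each control period).
- grab_frame(name): name is "side" or "top"; returns the picture (420x560x3 uint8, red, green, blue); there is no depth.
- get_calibration(name): a dict with "fovy" (degrees; the focal length in pixels is half the picture's height over the tangent of half this angle, whatever the lens; pixels are square), "cx", "cy" (the principal point, pixels), "k1" (the pictures are not rectified: a ray, as slopes to the right and down, at radius r is drawn at 1 + k1 r^2 times it, then the intrinsics apply), "xyz" and "rotation" of the camera in the world. Camera axes: x right, y down, z forward; pixel columns grow to the right and rows downward; lengths in m; the calibration is good to about 2 mm. A picture is of the moment at which its call begins. get_calibration takes no time and is no camera call.
- job_done(): hands the job in; it is judged then, once.
The state is a dict: "clock": time; "qpos": joint angles; "qd": joint speeds; "joint_efforts": joint torques, N m; "position": TCP position; "tool_rot": TCP orientation; "force": force on the tool from outside, world axes, zero at the start; "moment": the same for the moment, N m; "grip_width": finger opening in m; "finger_force": force on a finger pad.
Only numpy, scipy, OpenCV 4.12 (cv2) and the standard library are available. Lean on these libraries where they do the work, as an engineer would, in place of code of your own. Each camera call takes 0.05 s, during which the arm holds its last target. There are 200 camera calls.

TASK

Two battery cells have jammed in the neck of the tilted clear jar. Set the catch tray on the bench under the jar's mouth, then tap the side of the neck until both cells slide out into the tray. Tap lightly instead of shoving the jar round to its stop, don't touch the cells or let one land on the bench, and leave the other things on the bench where they are.

Things in the scene. Friction and masses are not known exactly. Their poses are not given: they have to be found in the camera images.
- stand: Heavy fixed stand carrying the jar: steel foot plate 165 x 130 x 14 mm (x from -110 to 55 mm) with a post. Origin on the bench under the post; x points level where the mouth faces. Clear square plastic jar, 200 mm long, tilted 22 degrees mouth down for good, its centre line 155 mm up above the origin; body 84 mm wide x 72 mm high, up to 37 mm ahead of the post, its top 180 mm up there and rising to the rear.
- jar (a joint): Swivel (rad) of the jar about the vertical through the stand's origin. A lightly damped spring (5 N m/rad, about 5 Hz) holds it at 0; positive swings the mouth to the stand's +y; stops at +-0.35. The cells sit in the neck by friction: each quick tap on the neck's side (push it 10 to 15 mm at 0.1 to 0.3 m/s, then swiftly back, let it swing) shakes them 3 to 20 mm down; 3 to 10 taps free both.
- jar_neck (a point): Centre of the jar's straight neck (85 mm long, 54 mm wide x 48 mm high outside, 46 x 40 mm inside), on the jar's centre line 25 mm up from the mouth, about 112 mm above the bench. x level in the direction the jar faces, y level across the neck, z up. The neck's flat upright sides, where to tap, lie 27 mm to either side along y.
- jar_mouth (a point): Centre of the jar's mouth opening, the lower end of the neck, about 103 mm above the bench; the mouth's lower lip is about 80 mm up. Axes as for the neck. The cells drop out just beyond it, in the direction of its x axis.
- cell_a: Block battery cell 60 x 18 x 30 mm with a dark sleeve and steel ends, 60 g. Origin at its centre, x along its length. Starts standing on its narrow edge in the neck, its end 12 mm inside the mouth, beside the other cell on the stand's +y side.
- cell_b: The second cell, just like the first, on the stand's -y side of the neck.
- tray: Loose open grey plastic tray, 0.4 kg, 170 (x) x 130 (y) mm outside, rim 40 mm high, walls and floor 5 mm. Origin under its centre, on the bench; z up. At the middle of its +x end stands an upright handle block: 14 mm thick in x (84 to 98 mm from the origin), 80 mm wide in y, top 74 mm above the bench. It slides easily over the bench when dragged by the handle.
- tray_grip (a point): Grasp point in the handle block, 91 mm from the tray's origin along its x axis, 58 mm above the bench (16 mm below the block's top), axes as the tray's. Pinch across the 14 mm thickness, along the tray's x axis, from above: one finger inside the tray.
- multimeter: Bystander: orange and black multimeter, 140 x 72 x 36 mm, lying flat. Origin under its centre.
- drink: Bystander: upright green glass bottle, 60 mm across, 200 mm tall. Origin under its centre.
- spool: Bystander: solder spool standing on its flange, 60 mm across, 44 mm high. Origin under its centre.
- tape: Bystander: roll of copper-coloured tape lying flat, 90 mm across, 22 mm high. Origin under its centre.
Mind the look-alikes: they are no part of the job. There is more than one size of the tray; the job needs the middle-sized.

How it is judged:
On the way, in this order (a step that is already met when the one before it is completed fails the run):
1. the tray stands flat on the bench under the jar's mouth (x of jar_mouth in the frame of tray between -0.08 and 0.08 m and y of jar_mouth in the frame of tray between -0.06 and 0.06 m and angle between tray's own z axis and vertical below 0.06 rad and height (world z) of tray below 0.005 m and contact force between the fingers and tray below 0.2 N), for 0.2 s.
2. the jar is tapped with the tray in place (x of jar_mouth in the frame of tray between -0.08 and 0.08 m and y of jar_mouth in the frame of tray between -0.06 and 0.06 m and angle between tray's own z axis and vertical below 0.06 rad and height (world z) of tray below 0.005 m and contact force between the fingers and stand above 0.5 N).
At the end, for the whole second after the job is handed in: Both cells are at rest inside the tray (their centres within its walls and less than 50 mm above its underside) and the tray stands flat and still on the bench (x of cell_a in the frame of tray between -0.085 and 0.085 m and y of cell_a in the frame of tray between -0.065 and 0.065 m and z of cell_a in the frame of tray between 0 and 0.05 m and linear speed of each of cell_a, cell_b, tray below 0.02 m/s and x of cell_b in the frame of tray between -0.085 and 0.085 m and y of cell_b in the frame of tray between -0.065 and 0.065 m and z of cell_b in the frame of tray between 0 and 0.05 m and angle between tray's own z axis and vertical below 0.06 rad and height (world z) of tray below 0.005 m); the robot touches nothing.
It fails at once if a cell lands on the bench outside the tray ((height (world z) of cell_a below 0.045 m and (x of cell_a in the frame of tray above 0.1 m or x of cell_a in the frame of tray below -0.1 m or y of cell_a in the frame of tray above 0.078 m or y of cell_a in the frame of tray below -0.078 m)) or (height (world z) of cell_b below 0.045 m and (x of cell_b in the frame of tray above 0.1 m or x of cell_b in the frame of tray below -0.1 m or y of cell_b in the frame of tray above 0.078 m or y of cell_b in the frame of tray below -0.078 m))).
It fails at once if the robot touches a cell (contact force between any of cell_a, cell_b and the fingers above 0.3 N or contact force between any of cell_a, cell_b and the arm above 0.3 N).
It fails at once if the jar is shoved round towards its stop (more than 0.28 rad) (value of joint jar above 0.28 rad or value of joint jar below -0.28 rad).
It fails at once if a bystander is moved by more than 30 mm or knocked over (distance of any of multimeter, drink, spool, tape from where it was at the start of the episode above 0.03 m or angle between drink's own z axis and vertical above 0.5 rad).
It also fails if it takes over 51 s, if anything falls off the work surface, if the arm or the gripper's body presses on something with over 40 N, if the wrist force passes 120 N, or if a joint passes its speed limit or range.

## Working session

There is one attempt and no reset: what is moved stays moved. The work goes in short steps, Python scripts to look and compute and a tool call to move; the robot and the scene stay as the last step left them, time stands still between calls to the robot, and variables do not carry over. Pictures are saved under pics/ and viewed, at most 10 in all, crops included, and the job is handed in when it is done.

Besides the shell and the picture viewer there is one more tool, called as name(argument=value, ...), one argument or row to a line, values as JSON. play_rows: Moves the arm, as the interface text tells. Its arguments: {"type":"object","properties":{"deltas":{"type":"array"},"newtons":{"type":"number"}},"required":["deltas"]}

```bash
mkdir -p pics; cat > h.py <<'E'
from workcell import *
import numpy as np, cv2
from scipy.spatial.transform import Rotation as Rn
def K(n):
    c=get_calibration(n); f=210/np.tan(np.radians(c['fovy'])/2)
    return c,f
def ray(n,u,v):
    c,f=K(n); d=np.array([(u-c['cx'])/f,(v-c['cy'])/f]); s=d.copy()
    for _ in range(30): s=d/(1+c['k1']*(s@s))
    R=np.array(c['rotation'])
    if R.shape!=(3,3): R=Rn.from_euler('xyz',R).as_matrix()
    return np.array(c['xyz']),R@np.array([s[0],s[1],1])
def atz(n,u,v,z):
    o,d=ray(n,u,v); return o+d*(z-o[2])/d[2]
def proj(n,p):
    c,f=K(n); R=np.array(c['rotation'])
    if R.shape!=(3,3): R=Rn.from_euler('xyz',R).as_matrix()
    q=R.T@(np.array(p)-c['xyz']); s=q[:2]/q[2]; s=s*(1+c['k1']*(s@s)); return s*f+[c['cx'],c['cy']]
def save(n,fn): 
    im=grab_frame(n); cv2.imwrite(fn,im[:,:,::-1]); return im
E
python3 - <<'E'
from h import *
for n in('top','side'): save(n,f'pics/{n}0.png'); print(get_calibration(n))
print(observe())
E
```

```text
{'fovy': 52.33425769041661, 'cx': 281.4071584169206, 'cy': 212.52339226164796, 'k1': -0.05795790016590363, 'xyz': array([ 0.41982582, -0.0056122 ,  1.26619886]), 'rotation': array([-3.094188  , -0.01535644, -1.55143198])}
{'fovy': 51.29457798914825, 'cx': 287.9757395052509, 'cy': 208.59899998899408, 'k1': 0.012467743750272986, 'xyz': array([0.17630315, 0.8538454 , 1.13548147]), 'rotation': array([-2.4241911 ,  0.00716709, -2.79498704])}
{'clock': 0.1, 'qpos': array([-1.21221234,  0.52193479, -0.03632337,  1.59989734,  0.02116305,
        1.02107574, -0.11279127]), 'qd': array([ 0.00068495,  0.00044471,  0.00160417, -0.00284167, -0.00069459,
       -0.00016926,  0.00036302]), 'joint_efforts': array([ 2.83367262e-03, -9.28496361e+01,  1.98378012e+00, -3.70541096e+01,
        1.79968524e-02,  5.27553755e-03,  3.32517288e-05]), 'position': array([0.25976303, 0.56816824, 0.23081475]), 'tool_rot': array([-3.14066103e+00,  3.31988994e-05,  2.71278261e+00]), 'force': array([-0.14621616,  0.11803357, -0.13055844]), 'moment': array([-0.02338801,  0.02406214, -0.02440979]), 'finger_force': 0.0, 'grip_width': 0.08537246466386686}
```

View pics/top0.png

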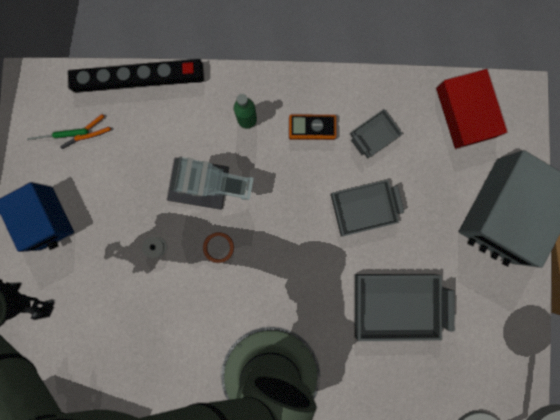

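View pics/side0.png

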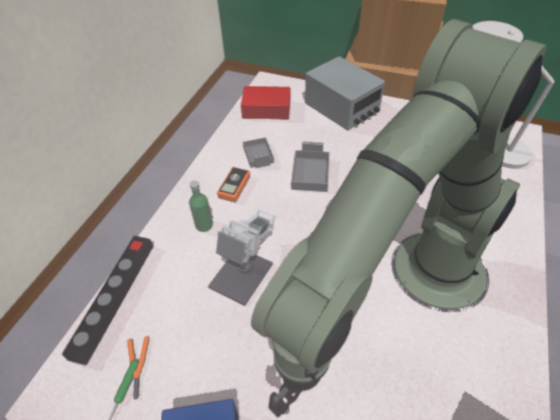

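The top view shows three trays: small (377,133), middle (367,207) and large (400,305). The middle one at (367,207), with its handle at (398,197), should be the target. The jar's mouth is at about (250,187), facing image right. I'll check with an upscaled crop.

```bash
python3 - <<'E'
from h import *
im=cv2.imread('pics/top0.png')
c=im[140:255,150:420]; c=cv2.resize(c,None,fx=2.96,fy=2.96,interpolation=cv2.INTER_CUBIC)
c=cv2.convertScaleAbs(c,alpha=1.5,beta=10); cv2.imwrite('pics/crop1.png',c); print(c.shape)
E
```

```text
(340, 799, 3)
```

View pics/crop1.png

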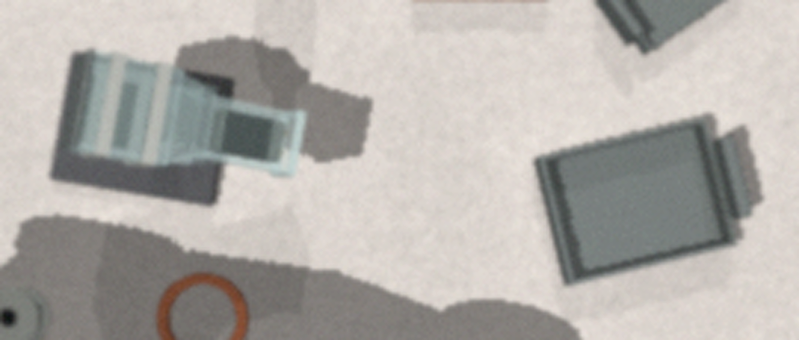

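```bash
python3 - <<'E'
from h import *
def W(x,y,z): return atz('top',150+x/2.96,140+y/2.96,z)
np.set_printoptions(precision=4,suppress=True)
P=np.array([W(*p,.04)[:2] for p in [(535,158),(712,115),(738,240),(568,284)]])
print(P, [np.linalg.norm(P[i]-P[(i+1)%4]) for i in range(4)])
c=P.mean(0); a=(P[1]+P[2]-P[0]-P[3])/2; print('tray',c,np.linalg.norm(a),np.degrees(np.arctan2(a[1],a[0])))
a/=np.linalg.norm(a); g=c+.091*a; print('grip',g); 
n=np.array([-a[1],a[0]])
for s in(-.04,.04):
  for t in (.084,.098): print('handle top corner px crop',(proj('top',[*(c+t*a+s*n),.074])-[150,140])*2.96)
F=np.array([W(*p,.014)[:2] for p in [(75,50),(233,80),(215,205),(52,178)]])
print('foot',F,[np.linalg.norm(F[i]-F[(i+1)%4]) for i in range(4)])
fa=(F[1]+F[2]-F[0]-F[3]); fa/=np.linalg.norm(fa)
o=F.mean(0)+.0275*fa; print('stand',o,np.degrees(np.arctan2(fa[1],fa[0])))
# mouth: centreline 155 above origin at s=0, slope 22
d=(155-103)/np.tan(np.radians(22))/1000; m=o+d*fa; print('mouth pred',m,d)
y=np.array([-fa[1],fa[0]])
nk=o+fa*(d-.025*np.cos(np.radians(22))); print('neck',nk)
for s in(.027,-.027):print('mouth top edge px', (proj('top',[*(m+s*y+.0*fa),.103])-[150,140])*2.96)
print('mouth meas',W(303,112,.12),W(292,175,.12))
for nm,u,v,z in [('drink',245,112,.1),('meter',313,126,.036),('tape',219,247,.022),('spool',152,247,.044),('small',377,133,.03),('large',400,305,.05)]: print(nm,atz('top',u,v,z)[:2])
for nm,p in [('tray',[*c,.04]),('grip',[*g,.074]),('mouth',[*m,.103])]: print(nm,proj('side',p))
E
```

```text
[[ 0.5365 -0.1646]
 [ 0.5827 -0.3386]
 [ 0.4604 -0.3651]
 [ 0.4144 -0.1985]] [np.float64(0.18002715947656525), np.float64(0.12512820964603952), np.float64(0.1728579017475898), np.float64(0.12669928810056383)]
tray [ 0.4985 -0.2667] 0.17644041020004736 -74.86222392871673
grip [ 0.5223 -0.3546]
handle top corner px crop [741.3546 216.3752]
handle top corner px crop [755.3721 212.8257]
handle top corner px crop [720.1513 135.1154]
handle top corner px crop [734.1485 131.6299]
foot [[0.6378 0.2928]
 [0.6107 0.1342]
 [0.4857 0.1488]
 [0.5093 0.3114]] [np.float64(0.16090464790795625), np.float64(0.12582217138786006), np.float64(0.16435240545969837), np.float64(0.12982932244381362)]
stand [0.5566 0.1946] -98.96513563739444
mouth pred [0.5365 0.0675] 0.1287045163776474
neck [0.5401 0.0904]
mouth top edge px [298.0383 117.8004]
mouth top edge px [287.5583 175.1998]
mouth meas [0.5665 0.0579 0.12  ] [0.5088 0.0666 0.12  ]
drink [0.7521 0.0838]
meter [ 0.7334 -0.1108]
tape [0.3754 0.1556]
spool [0.3722 0.3443]
small [ 0.719  -0.3006]
large [ 0.2206 -0.3666]
tray [311.4888 165.45  ]
grip [312.9534 141.9006]
mouth [267.0711 218.2271]
```

The middle tray measures 176 x 126 mm (true 170 x 130). Its predicted handle corners match the crop at about (718–745, 130–215), and the foot plate measures 162 x 128 mm. I'm confirming the choice: the small tray is at (377,133) and the large one at (400,305), so I use (367,207). Next I'll work out the approach.

```bash
cat >> h.py <<'E'
def tgt(xyz,yawdeg,base=None):
    "units for a target from the present pose (tool kept pointing down)"
    o=observe(); p,r=(o['position'],o['tool_rot']) if base is None else base
    R=Rn.from_euler('xyz',r); T=Rn.from_euler('xyz',[np.pi,0,np.radians(yawdeg)])
    return np.round(np.r_[R.inv().apply(np.array(xyz)-p)/.5,(R.inv()*T).as_rotvec()/np.radians(120)],3)
E
python3 - <<'E'
from h import *
print(tgt([.42,.25,.35],85))
print(tgt([.52,-.10,.30],35,(np.array([.42,.25,.35]),[np.pi,0,np.radians(85)])))
E
```

```text
[-0.556 -0.446 -0.238 -0.     0.     0.587]
[-0.68   0.26   0.1   -0.    -0.     0.417]
```

play_rows(
  deltas=[
    [-0.1, -0.08, -0.15, 0, 0, 0.065, 0],
    [-0.2, -0.16, -0.22, 0, 0, 0.13, 0],
    [-0.556, -0.446, -0.238, 0, 0, 0.587, 0],
    [-0.556, -0.446, -0.238, 0, 0, 0.587, 0],
    [-0.556, -0.446, -0.238, 0, 0, 0.587, 0],
    [-0.556, -0.446, -0.238, 0, 0, 0.587, 0],
    [-0.556, -0.446, -0.238, 0, 0, 0.587, 0],
    [-0.556, -0.446, -0.238, 0, 0, 0.587, 0],
    [-0.556, -0.446, -0.238, 0, 0, 0.587, 0],
    [-0.556, -0.446, -0.238, 0, 0, 0.587, 0],
  ],
)

```text
clock: 1.1
position: [0.4202, 0.2493, 0.3504]
tool_rot: [3.142, -0.0, 1.481]
force: [0.3, 0.2, 0.3]
grip_width: 0.0857
finger_force: 0.0
```

```bash
python3 - <<'E'
from h import *
o=observe();print(o['qpos'],o['position'],o['tool_rot'],o['clock'])
print(tgt([.52,-.10,.30],35))
E
```

```text
[-0.93733533  0.18735825  0.33299948  1.79677739 -0.06634022  1.16821474
 -0.67367116] [0.4201938  0.24934873 0.35037977] [ 3.14157798e+00 -1.51031332e-04  1.48085987e+00] 1.1
[-0.678  0.262  0.101 -0.    -0.     0.415]
```

play_rows(
  deltas=[
    [-0.678, 0.262, 0.101, 0, 0, 0.415, 0],
    [-0.678, 0.262, 0.101, 0, 0, 0.415, 0],
    [-0.678, 0.262, 0.101, 0, 0, 0.415, 0],
    [-0.678, 0.262, 0.101, 0, 0, 0.415, 0],
    [-0.678, 0.262, 0.101, 0, 0, 0.415, 0],
    [-0.678, 0.262, 0.101, 0, 0, 0.415, 0],
    [-0.678, 0.262, 0.101, 0, 0, 0.415, 0],
    [-0.678, 0.262, 0.101, 0, 0, 0.415, 0],
    [-0.678, 0.262, 0.101, 0, 0, 0.415, 0],
  ],
)

```text
clock: 2.0
position: [0.5209, -0.101, 0.2989]
tool_rot: [3.142, 0.002, 0.614]
force: [-0.1, 0.9, 0.0]
grip_width: 0.0855
finger_force: 0.0
```

```bash
python3 - <<'E'
from h import *
save('side','pics/side1.png')
o=observe();print(o['qpos'],o['position'],o['tool_rot'],o['clock'])
print(tgt([.522,-.355,.16],15.1))
E
```

```text
[-0.4080025   0.35266729  0.64262446  1.78684366 -0.2360559   1.08135109
 -0.63813358] [ 0.52086896 -0.09923367  0.29905785] [-3.14102159e+00  1.35358548e-03  6.15334288e-01] 2.05
[-0.293  0.419  0.278 -0.     0.001  0.168]
```

View pics/side1.png

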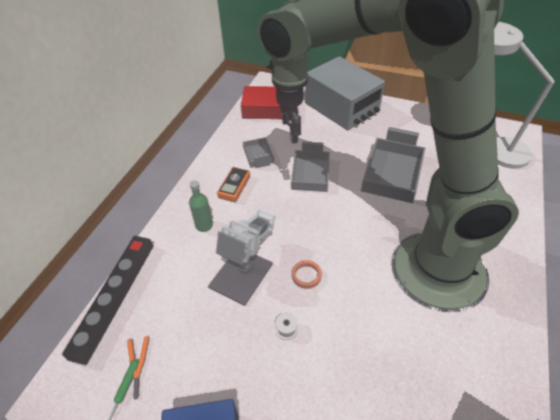

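The side view shows the middle tray clear at (311,168), with its handle at (313,147) where predicted. I'll move over the handle.

play_rows(
  deltas=[
    [-0.293, 0.419, 0.278, 0, 0, 0.168, 0],
    [-0.293, 0.419, 0.278, 0, 0, 0.168, 0],
    [-0.293, 0.419, 0.278, 0, 0, 0.168, 0],
    [-0.293, 0.419, 0.278, 0, 0, 0.168, 0],
    [-0.293, 0.419, 0.278, 0, 0, 0.168, 0],
    [-0.293, 0.419, 0.278, 0, 0, 0.168, 0],
    [-0.293, 0.419, 0.278, 0, 0, 0.168, 0],
    [-0.293, 0.419, 0.278, 0, 0, 0.168, 0],
    [-0.293, 0.419, 0.278, 0, 0, 0.168, 0],
  ],
)

```text
clock: 2.95
position: [0.523, -0.3527, 0.1611]
tool_rot: [-3.141, -0.001, 0.265]
force: [0.1, -0.1, 0.2]
grip_width: 0.0853
finger_force: 0.0
```

```bash
python3 - <<'E'
from h import *
im=save('top','pics/top1.png')
c=cv2.resize(im[140:260,300:460,::-1],None,fx=5,fy=5,interpolation=cv2.INTER_CUBIC);cv2.imwrite('pics/c2.png',cv2.convertScaleAbs(c,alpha=1.5))
o=observe();print(o['qpos'],o['position'],o['tool_rot'],o['clock'])
print(tgt([.522,-.355,.042],15.1))
E
```

```text
[ 0.11437422  0.69363478  0.60682445  1.67065271 -0.47425774  0.92816518
 -0.40251465] [ 0.52303239 -0.35282243  0.16131918] [-3.14122971e+00 -1.08767722e-03  2.65305927e-01] 3.0
[-0.003  0.004  0.239 -0.    -0.001  0.001]
```

View pics/c2.png

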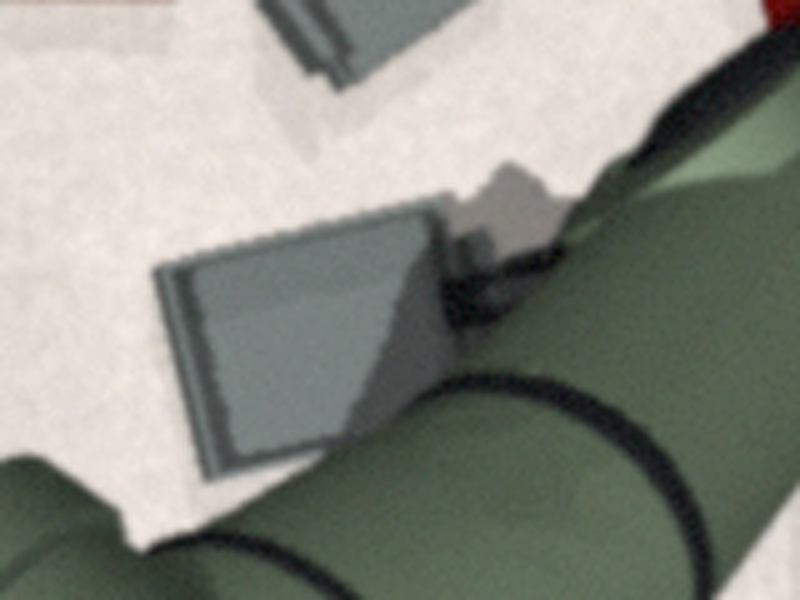

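The inner finger at crop (455,300) hangs just inside the handle at (470,245), lined up along the tray's x. Descending and closing.

play_rows(
  deltas=[
    [-0.003, 0.004, 0.08, 0, 0, 0, 0],
    [-0.003, 0.004, 0.16, 0, 0, 0, 0],
    [-0.003, 0.004, 0.22, 0, 0, 0, 0],
    [-0.003, 0.004, 0.238, 0, 0, 0, 0],
    [-0.003, 0.004, 0.238, 0, 0, 0, 0.4],
    [-0.003, 0.004, 0.238, 0, 0, 0, 1],
    [-0.003, 0.004, 0.238, 0, 0, 0, 1],
    [-0.003, 0.004, 0.238, 0, 0, 0, 1],
    [-0.003, 0.004, 0.238, 0, 0, 0, 1],
    [-0.003, 0.004, 0.238, 0, 0, 0, 1],
  ],
  newtons=40,
)

```text
clock: 4.0
position: [0.5214, -0.3569, 0.0427]
tool_rot: [3.142, -0.001, 0.263]
force: [-0.9, 3.8, 10.0]
grip_width: 0.0135
finger_force: 39.9
```

Gripped (13.5 mm, expected 14). Working out the drag.

```bash
python3 - <<'E'
from h import *
print(tgt([.518,-.052,.042],-9))
E
```

```text
[ 0.152 -0.591  0.002 -0.    -0.     0.2  ]
```

play_rows(
  deltas=[
    [0.008, -0.03, 0, 0, 0, 0.01, 1],
    [0.025, -0.1, 0, 0, 0, 0.034, 1],
    [0.045, -0.177, 0, 0, 0, 0.06, 1],
    [0.065, -0.254, 0, 0, 0, 0.086, 1],
    [0.085, -0.331, 0, 0, 0, 0.112, 1],
    [0.105, -0.408, 0, 0, 0, 0.138, 1],
    [0.125, -0.485, 0, 0, 0, 0.164, 1],
    [0.142, -0.55, 0, 0, 0, 0.186, 1],
    [0.15, -0.582, 0, 0, 0, 0.197, 1],
    [0.152, -0.591, 0, 0, 0, 0.2, 1],
  ],
)

```text
clock: 5.0
position: [0.5183, -0.0508, 0.0427]
tool_rot: [3.141, -0.002, -0.156]
force: [-0.2, -8.5, 9.8]
grip_width: 0.0138
finger_force: 40.8
```

```bash
python3 - <<'E'
from h import *
im=save('top','pics/top2.png')
c=cv2.resize(im[140:260,150:310,::-1],None,fx=5,fy=5,interpolation=cv2.INTER_CUBIC);cv2.imwrite('pics/c3.png',cv2.convertScaleAbs(c,alpha=1.5))
o=observe();print(o['qpos'],o['position'],o['tool_rot'],o['clock'],o['force'],o['grip_width'])
print(tgt([.518,-.052,.042],-9))
E
```

```text
[-0.4473344   0.76301719  0.61335324  2.0281052  -0.78535892  0.59670734
 -1.01366885] [ 0.51826691 -0.05061557  0.04262486] [ 3.14131882e+00 -1.93838640e-03 -1.56417587e-01] 5.05 [-1.06793695  2.90465678 16.06428461] 0.013789829041733545
[-0.     0.003  0.001  0.    -0.001  0.   ]
```

View pics/c3.png

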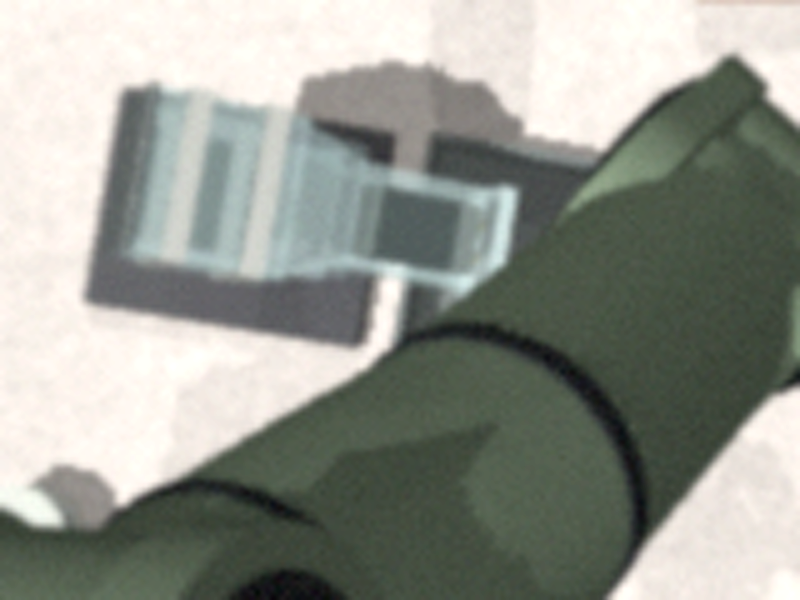

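The tray now lies parallel to the foot plate with a small gap (crop column 385), and the mouth at (505,240) is over it. Releasing and lifting.

play_rows(
  deltas=[
    [0, 0, 0, 0, 0, 0, 0],
    [0, 0, 0, 0, 0, 0, 0],
    [0, 0, 0, 0, 0, 0, 0],
    [0, 0, 0, 0, 0, 0, 0],
    [0, 0, -0.05, 0, 0, 0, 0],
    [0, 0, -0.15, 0, 0, 0, 0],
    [0, 0, -0.25, 0, 0, 0, 0],
    [-0.05, 0, -0.35, 0, 0, 0, 0.5],
    [-0.1, 0, -0.38, 0, 0, 0, 1],
    [-0.15, 0, -0.38, 0, 0, 0, 1],
  ],
)

```text
clock: 6.05
position: [0.4434, -0.0405, 0.2336]
tool_rot: [-3.14, -0.003, -0.157]
force: [0.9, -0.1, 0.1]
grip_width: 0.0441
finger_force: 0.0
```

```bash
python3 - <<'E'
from h import *
o=observe();print(o['position'],o['tool_rot'],o['clock'],o['grip_width'])
fa=np.array([np.cos(np.radians(-98.97)),np.sin(np.radians(-98.97))]); y=np.array([-fa[1],fa[0]])
nk=np.array([.5401,.0904])+.005*fa
s=nk-y*(.027+.011+.045); print('start',s, tgt([*s,.24],-9))
print(tgt([*(nk-y*.06),.108],-9,(np.array([*s,.24]),[np.pi,0,np.radians(-9)])))
E
```

```text
[ 0.44344775 -0.04052888  0.23362272] [-3.13971151e+00 -2.67838212e-03 -1.57237132e-01] 6.05 0.044111483577618765
start [0.45733549 0.09840228] [-0.016 -0.279 -0.012 -0.001 -0.001 -0.   ]
[ 0.046 -0.     0.264  0.     0.     0.   ]
```

play_rows(
  deltas=[
    [-0.016, -0.08, 0, 0, 0, 0, 1],
    [-0.016, -0.17, 0, 0, 0, 0, 1],
    [-0.016, -0.25, 0, 0, 0, 0, 1],
    [-0.016, -0.279, 0, 0, 0, 0, 1],
    [-0.016, -0.279, 0.08, 0, 0, 0, 1],
    [-0.016, -0.279, 0.17, 0, 0, 0, 1],
    [-0.016, -0.279, 0.235, 0, 0, 0, 1],
    [-0.016, -0.279, 0.251, 0, 0, 0, 1],
    [-0.016, -0.279, 0.251, 0, 0, 0, 1],
  ],
)

```text
clock: 6.95
position: [0.4574, 0.0978, 0.1062]
tool_rot: [3.141, 0.001, -0.158]
force: [-0.0, -0.5, 1.1]
grip_width: 0.0002
finger_force: 0.0
```

```bash
python3 - <<'E'
from h import *
o=observe();print(o['position'],o['tool_rot'],o['clock'],o['grip_width'],o['force'])
im=save('side','pics/s3.png')
c=cv2.resize(im[150:320,170:396,::-1],None,fx=3.5,fy=3.5,interpolation=cv2.INTER_CUBIC);cv2.imwrite('pics/c4.png',c)
E
```

```text
[0.45737505 0.09784798 0.10621339] [ 3.14054472e+00  9.85739071e-04 -1.57938206e-01] 6.95 0.00015756740973441039 [-0.00659139 -0.49443207  1.05552254]
```

View pics/c4.png

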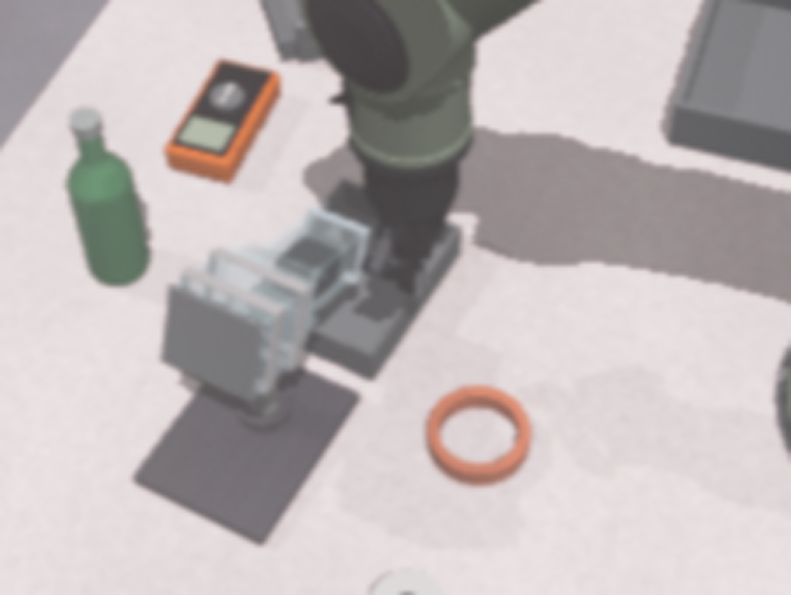

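The tray sits under the mouth and the shut fingers at (405,280) are beside the neck at (330,250), over the tray. I'll probe for contact gently.

play_rows(
  deltas=[
    [0.06, 0, 0, 0, 0, 0, 1],
    [0.08, 0, 0, 0, 0, 0, 1],
    [0.09, 0, 0, 0, 0, 0, 1],
    [0.1, 0, 0, 0, 0, 0, 1],
    [0.106, 0, 0, 0, 0, 0, 1],
    [0.106, 0, 0, 0, 0, 0, 1],
    [0.106, 0, 0, 0, 0, 0, 1],
  ],
)

```text
clock: 7.7
position: [0.5094, 0.0906, 0.1063]
tool_rot: [-3.141, 0.001, -0.156]
force: [-2.7, -0.1, 1.8]
grip_width: -0.0001
finger_force: 1.2
```

play_rows(
  deltas=[
    [-0.036, 0, 0, 0, 0, 0, 1],
    [-0.036, 0, 0, 0, 0, 0, 1],
    [-0.036, 0, 0, 0, 0, 0, 1],
    [-0.036, 0, 0, 0, 0, 0, 1],
    [0.012, 0, 0, 0, 0, 0, 1],
    [-0.05, 0, 0, 0, 0, 0, 1],
    [-0.05, 0, 0, 0, 0, 0, 1],
    [-0.05, 0, 0, 0, 0, 0, 1],
    [-0.05, 0, 0, 0, 0, 0, 1],
    [-0.05, 0, 0, 0, 0, 0, 1],
  ],
)

```text
clock: 8.7
position: [0.4857, 0.0943, 0.1063]
tool_rot: [3.142, -0.0, -0.157]
force: [-0.1, 0.1, -0.1]
grip_width: 0.0006
finger_force: 0.0
```

```bash
python3 - <<'E'
from h import *
a=cv2.imread('pics/s3.png'); im=save('side','pics/s4.png')[:,:,::-1]
o=observe();print(o['position'],o['clock'],o['force'])
f=lambda i:cv2.resize(i[185:260,225:315],None,fx=4.4,fy=4.4,interpolation=cv2.INTER_CUBIC)
cv2.imwrite('pics/c5.png',cv2.convertScaleAbs(np.hstack([f(a),f(im)]),alpha=1.2))
E
```

```text
[0.4855811  0.09424318 0.10632378] 8.75 [-0.25814159 -0.09842512 -0.3764758 ]
```

View pics/c5.png

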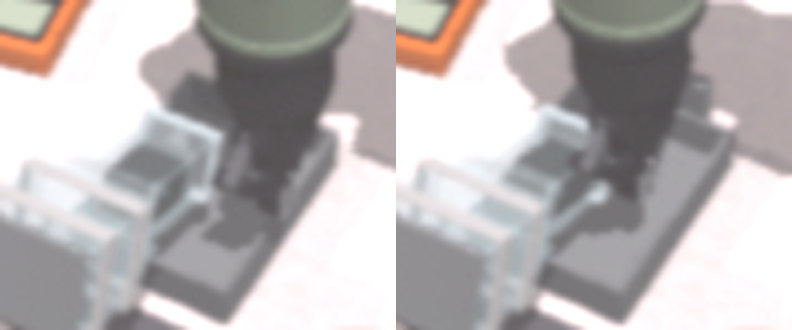

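The cells are still in the neck: left half (before), right half (after), dark blocks at (150,165) and (545,165). I'll tap again and stop the call at the end of the stroke to read how deep it goes.

play_rows(
  deltas=[
    [0.015, 0, 0, 0, 0, 0, 1],
    [0.015, 0, 0, 0, 0, 0, 1],
    [0.064, 0, 0, 0, 0, 0, 1],
  ],
)

```text
clock: 9.05
position: [0.5151, 0.0896, 0.106]
tool_rot: [3.142, 0.003, -0.156]
force: [-6.0, -5.0, -1.3]
grip_width: -0.0001
finger_force: 3.3
```

play_rows(
  deltas=[
    [-0.055, 0, 0, 0, 0, 0, 1],
    [-0.055, 0, 0, 0, 0, 0, 1],
    [-0.055, 0, 0, 0, 0, 0, 1],
    [-0.055, 0, 0, 0, 0, 0, 1],
    [-0.055, 0, 0, 0, 0, 0, 1],
    [-0.055, 0, 0, 0, 0, 0, 1],
  ],
)

```text
clock: 9.65
position: [0.4899, 0.0936, 0.1063]
tool_rot: [3.142, -0.0, -0.157]
force: [-0.1, -0.4, 0.8]
grip_width: -0.0001
finger_force: 0.0
```

```bash
cat > cmp.py <<'E'
from h import *
import sys
a=cv2.imread(sys.argv[1]).astype(int); im=save('side',sys.argv[2])[:,:,::-1].astype(int)
o=observe();print(o['position'],o['clock'],o['force'])
d=np.abs(a-im).sum(2)[200:235,240:275]//3
print(d[::2,::2])
E
python3 cmp.py pics/s4.png pics/s5.png
```

```text
[0.48979443 0.09358147 0.10630255] 9.7 [0.67186515 0.19442764 0.39625093]
[[ 0  0  1  0  0  0  0  0  0  1  0  3 30  4  0  0  0  0]
 [ 0  0  0  0  0  3 21  0  0  0  0  1 25 11  0  0  0  0]
 [ 0  0  0  0  0  0 16 13  0  1  0  0  5  9  0  0  0  0]
 [ 0  0  0  0  0  0  1 21  6  0  0  1  0  5  5  0  0  0]
 [ 0  0  0  0  0  0  0  7 21  0  3  0  0  2  9  0  0  0]
 [ 0  0  0  0  0  0  0  4  3  1  0  0  0  2  8  2  1  0]
 [ 0  0  0  0  0  0  0  0  0  1  4  1  0 15 38  8  7  2]
 [ 0  0  0  0  0  0  0  0  0  0  2  4  4  4 29  0 15  3]
 [ 0  0  0  0  0  0  0  0  0  5  2 24 19  6  9 12 21  2]
 [ 0  0  0  0  0  0  0  3 15  6  0  4 17 20  6 13 16  2]
 [ 0  1  0  0  0  0 11 22 10  1  1  6 10 17  0 14  1  1]
 [ 0  0  0  0  0  4 16 14 21 19  3  8  4 12 15 15  3  7]
 [ 0  0  0  0  1  3  7  0  2 12 20 14  3  0 10  4  1  1]
 [ 0  0  0  0  0  6 12  1  0  0  1 13 12  0  6 10 13  0]
 [ 0  0  0  0  0  4  5  0  0  0  1 15  8  1 13  8  1  7]
 [ 0  0  0  0  0  0  0  1  0  0  0 19  3  6  9  1  0  0]
 [ 0  0  0  0  0  0  0  0  0  1  5 14 12  1  1  1  0  0]
 [ 0  0  0  0  0  0  0  0  0  4 12  0  3  0  0  0  0  0]]
```

Each tap reaches about 12 mm past contact, and the cells are creeping down. Next are two taps per call.

play_rows(
  deltas=[
    [0.056, 0, 0, 0, 0, 0, 1],
    [0, 0, 0, 0, 0, 0, 1],
    [0, 0, 0, 0, 0, 0, 1],
    [0, 0, 0, 0, 0, 0, 1],
    [0, 0, 0, 0, 0, 0, 1],
    [0.056, 0, 0, 0, 0, 0, 1],
    [0, 0, 0, 0, 0, 0, 1],
    [0, 0, 0, 0, 0, 0, 1],
    [0, 0, 0, 0, 0, 0, 1],
    [0, 0, 0, 0, 0, 0, 1],
  ],
)

```text
clock: 10.7
position: [0.4902, 0.0937, 0.1064]
tool_rot: [-3.141, -0.001, -0.156]
force: [-0.1, 0.0, -0.5]
grip_width: 0.0
finger_force: 0.0
```

```bash
python3 cmp.py pics/s5.png pics/s6.png; python3 - <<'E'
import cv2,numpy as np
f=lambda n:cv2.resize(cv2.imread(n)[185:260,225:315],None,fx=4.4,fy=4.4,interpolation=cv2.INTER_CUBIC)
cv2.imwrite('pics/c6.png',cv2.convertScaleAbs(np.hstack([f('pics/s4.png'),f('pics/s6.png')]),alpha=1.2))
E
```

```text
[0.49014598 0.09363839 0.10639031] 10.75 [-0.47078002  0.44058348 -0.2690859 ]
[[ 0  0  1  0  3 18  0  0  0  0  0  1  4  0  0  0  0  0]
 [ 0  0  0  0  0  0  0  0  0  0  0  0  0  1  0  0  1  0]
 [ 0  0  0  0  0  0  0  0  0  1  0  0  0  2  0  0  1  0]
 [ 0  0  0  0  0  0  0  2  7  0  0  0  0  0  0  0  0  0]
 [ 0  0  0  0  0  0  0  1  6  0  3  0  0  0  0  0  0  0]
 [ 0  0  0  0  0  0  0  0  1  1  0  0  0  1  0  0  0  1]
 [ 0  0  0  0  0  0  0  0  2  2  1  0  0  7  3  0  2  0]
 [ 0  0  0  0  0  0  0  0  1  1  3  3 13 11  1  0  0  0]
 [ 0  0  0  0  0  0  0  1  0  0 20 31 14 16  6  0  0  0]
 [ 0  0  0  0  0  1  0  1 18 28 34 33 22  8  0  0  1  0]
 [ 0  0  0  0  0  1  0 15 52 37 34 28  5  4  0  2  1  0]
 [ 0  0  0  0  0  1  0 19 42 26 31 27  9  1  0  0  1  0]
 [ 0  0  0  0  0  1  3 24 52 61 51 23 23 19  4  0  0  1]
 [ 0  0  0  0  0  0 10 22 25 30 31 13 21 28  8  0  1  0]
 [ 1  0  0  0  0  0  5 17 23 21 13 22 51 59 67 17  7  3]
 [ 0  0  1  0  0  1  1  2  8 13 19 27 49 43 18  0  7  1]
 [ 0  0  0  0  0  0  0  0  0  3 18 30 32  4  3  1  0  0]
 [ 0  0  0  1  0  0  0  1  0  0  3  8  3  0  0  0  0  0]]
```

View pics/c6.png

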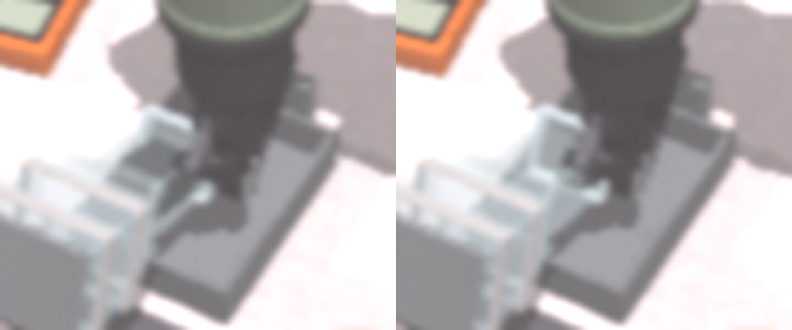

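In the right half the dark block has left the upper neck. I'll back away and up so the cameras can see.

play_rows(
  deltas=[
    [-0.08, 0, 0, 0, 0, 0, 1],
    [-0.12, 0, -0.08, 0, 0, 0, 1],
    [-0.12, 0, -0.18, 0, 0, 0, 1],
    [-0.14, -0.05, -0.28, 0, 0, 0, 1],
    [-0.17, -0.15, -0.36, 0, 0, 0, 1],
    [-0.2, -0.25, -0.4, 0, 0, 0, 1],
    [-0.24, -0.35, -0.4, 0, 0, 0, 1],
    [-0.28, -0.45, -0.4, 0, 0, 0, 1],
    [-0.3, -0.55, -0.4, 0, 0, 0, 1],
    [-0.3, -0.6, -0.4, 0, 0, 0, 1],
  ],
)

```text
clock: 11.75
position: [0.3872, 0.4063, 0.3064]
tool_rot: [-3.141, 0.0, -0.155]
force: [-0.4, -0.2, 1.0]
grip_width: 0.0001
finger_force: 0.0
```

```bash
python3 - <<'E'
from h import *
im=save('top','pics/t7.png')[:,:,::-1]; s=save('side','pics/s7.png')[:,:,::-1]
f=lambda i,k:cv2.resize(i,(400,300),interpolation=cv2.INTER_CUBIC)
cv2.imwrite('pics/c7.png',cv2.convertScaleAbs(np.hstack([f(im[155:230,210:310],4),f(s[175:265,215:335],4)]),alpha=1.3))
o=observe();print(o['position'],o['clock'])
E
```

```text
[0.38662838 0.40988309 0.30506492] 11.85
```

View pics/c7.png

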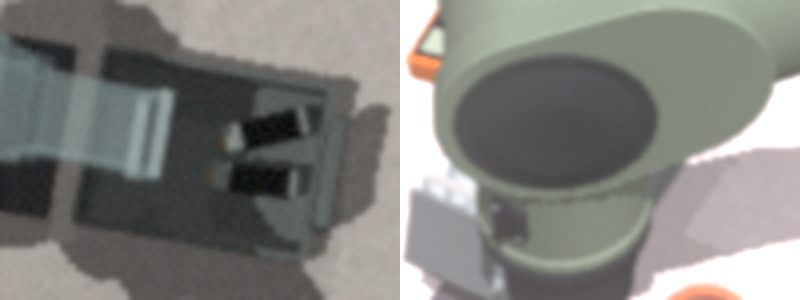

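Both cells lie inside the tray, at (265,130) and (255,180) in the left crop. The neck is empty and the robot is clear of everything, so I'm handing in.

play_rows(
  deltas=[
    [0, 0, 0, 0, 0, 0, 1],
    [0, 0, 0, 0, 0, 0, 1],
    [0, 0, 0, 0, 0, 0, 1],
    [0, 0, 0, 0, 0, 0, 1],
    [0, 0, 0, 0, 0, 0, 1],
  ],
)

```text
clock: 12.35
position: [0.3883, 0.4033, 0.3064]
tool_rot: [-3.141, 0.0, -0.157]
force: [0.4, 0.3, 1.2]
grip_width: -0.0001
finger_force: 0.0
```

```bash
python3 -c "
from workcell import *
print(job_done())"
```

```text
the job is handed in; nothing more can be done
None
```

The job is handed in at about 12 s: four light taps brought both cells down into the middle-sized tray, and the last top picture shows them lying inside it, but `job_done()` gave no verdict.

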